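# Seat a wooden strip in the hold-down press and keep it pressed

### The job

Lay the long flat wooden strip between the guide rails of the small bench press and slide it in under the hood until you feel it come up against the stop. Then, with the gripper's fingers, push the spring-loaded cap straight down so that the foot clamps the strip, and lean on it with about 12 N, which is half of the cap's 12 mm pressure-spring travel; never bottom that spring. Finish while still holding the cap down like that, and leave the other things on the bench where they are.

Things in the scene. Friction and masses are not known exactly. Their poses are not given: they have to be found in the camera images.
- press: Fixed metal hold-down press. Origin: centre of the underside of its 240 x 100 x 10 mm base plate; x runs along the guide from its open end to the stop, y across, z up. Two rails along x (x = -110 to +85 mm), 51 mm apart inside, 71 mm outside, rise only 5 mm above the plate (tops at z = 15 mm). Home against the stop, the strip's centre is at x = 15, y = 0, z = 20 mm.
- lay_point (a point): Where the strip's centre goes when it is first laid between the rails, just short of the hood: x = -64, y = 0, z = 20 mm in the press; axes as the press. From here slide it about 79 mm along +x.
- stop_face (a point): Middle of the stop's face, a solid wall under the hood, hidden from above, at x = 85, y = 0, z = 20 mm in the press; axes as the press. The hood covers the guide from x = 20 to 115 mm, 79 mm wide in y, its top at z = 50 mm, with a passage below from z = 10 to 42 mm.
- strip_center (a point): Centre (half-way up) of the loose wooden strip, plain light wood, 45 x 140 x 20 mm, 0.06 to 0.13 kg, lying flat on the bench, left or right of the press; its long side (140 mm) is its own y, its width (45 mm) is x, z is up. It may go into the press either way round. Grip it across the 45 mm, with the fingertips at least 6 mm above its underside so that they pass over the rails.
- cap_top (a point): Centre of the flat top of the round black push cap, 36 mm diameter and 10 mm thick, 82 mm above the bench when not pressed, at x = 45, y = 0 mm in the press (its lower face 22 mm over the hood); pushed straight down by hand and springs back up when let go.
- foot (a joint): Downward travel of the plunger foot (m), 0 at rest to 0.016. Soft return spring (about 2 N, rising 0.15 N per mm). The rubber foot (22 mm disc) lands on a 20 mm thick strip in the press after 8 mm.
- cap (a joint): How far the cap has squeezed the pressure spring (m), that is its travel down relative to the foot: 0 at rest to 0.012 (bottomed). The spring starts to yield at about 5 N and adds 1.2 N per mm, so that a push of about 12 N is 0.006. As the foot is stopped by the strip, the cap's total travel is then 8 + 6 = 14 mm.
- sander: Bystander: loose brown sanding block, 60 x 110 x 35 mm, thicker than the strip, on the other side of the press; origin at the centre of its underside, long side along its y.
- weight: Bystander: loose steel setting block, 50 mm cube; origin at the centre of its underside.
- tape: Bystander: loose roll of masking tape, 100 mm across, 25 mm high, lying flat; origin at the centre of its underside.
There are look-alikes about, which are no part of the job. Of the things that look like the part that bears strip_center, take the one that is farthest from the robot's base at the start.

How it is judged:
By the outcome, as a careful person would: the job done as asked, in the order asked, and still so for the second after the job is handed in, while the arm keeps its last pose, push and grip.
It also fails if it takes over 72 s, if anything falls off the work surface, if the arm or the gripper's body presses on something with over 40 N, if the wrist force passes 120 N, or if a joint passes its speed limit or range.

### The arm

A 6-joint arm with a two-finger parallel gripper is mounted at the origin on a cart in front of the work surface, level with it; the furniture and walls round the work are solid. World frame = base frame: x ahead of the robot, y to its left, z up, the work surface at z = 0. Lengths are in m, angles in rad, forces in N, time in s.
With the tool pointing down it reaches from about 0.225 to 0.875 m from the base axis. Payload 3.4 kg.
Tool frame: the origin (TCP) lies between the finger pads; the fingertips stand 25 mm ahead of it and the grasp point (between the pads) lies 6 mm ahead of it (manip.tips_ahead is the distance from the TCP to the fingertips, in m); z points along the fingers, x is the direction in which the jaws open and shut, and the axes are right-handed (so a half turn about z gives the same grasp; the last joint's range is limited). The gripper opens to 85 mm and grips with 20 to 120 N. Pads are 22 mm wide; open, the fingers measure 114 mm over their backs; the gripper's body (76 mm by 85 mm) begins 54 mm behind the grasp point. The pads swing forward as they close: fully open they stand 13 mm farther back than shut.
Start: joints at [-1.357, 0.276, 1.505, -0, 1.361, -0.121], TCP at [0.189, -0.543, 0.256] pointing down, gripper open.
Joint ranges: [-2.89, 2.89], [-0.75, 2.08], [0.22, 2.7], [-1.18, 4.32], [0.11, 2.71], [-2.7, 2.7]. Speed limits (rad/s): [2.57, 2.57, 3.14, 3.14, 3.14, 3.14].

### API

Orientations are given as a unit quaternion [w, x, y, z].
In Python, from rig import manip gives the robot as it stands. The module is installed in compiled form; this text tells all that it offers.
- The arm moves only by the tool send_rows, never from a script. Its argument "plan" is a list of rows, each an object with "linear": the shift along the tool's x, y, z in m, a list of three; "delta_rot": the turn, a rotation vector about the tool's x, y, z in degrees, a list of three; "fingers": the finger opening in m, from 0 to 0.0854. A call has 1 to 12 rows; each row shifts and turns the pose as measured when the row begins, along the tool's axes as they then stand; what a row does not reach is not made up. A row lasts 1/12 s, in which the tool goes at most 41.7 mm and 7.16 degrees, less where a joint would pass 70% of its speed; a pose out of reach is approached as far as the arm can. A call with a gripper value outside its range is refused whole. The fingers move at their own pace and stop on an object; "force" is the grip in N (left out, the last holds). Time passes only in rows, so rows that do not move let the fingers close. It gives the time, the measured TCP pose, the force and the opening at its end, in the units of the state.
- manip.get_state(): the state, without advancing time (a new reading comes with each control period).
- manip.get_image(name): name is "scene" or "top" or "wrist"; returns the picture (480x640x3 uint8, red, green, blue); there is no depth.
- manip.camera_info(name): a dict with "K" (3x3 intrinsics, pixels), "rvec" (rotation vector, rad) and "tvec" (3), from world to camera coordinates, as OpenCV has them. Camera axes: x right, y down, z forward; pixel columns grow to the right and rows downward; lengths in m; the calibration is good to about 2 mm. The wrist camera is an equidistant fisheye: a pixel r from the principal point sees the ray r / f radians off the axis. A picture is of the moment at which its call begins: read the wrist's pose just before it. camera_info takes no time and is no camera call; for the wrist camera it gives the pose at the moment of the call.
- manip.sign_off(): hands the job in, once; it reports no verdict.
Trained networks look in the newest picture that a camera, given by its name, has taken for a name from the list of things; names that differ only in an ending like _2 or _b are one class to them, and where a whole thing is asked for, a point or a joint stands for the part that bears it (a point fixed in the world has none). Each returns a list of dicts, best first, with "p" (0 to 1); they miss things now and then, are a little off and sometimes report something else, mostly with a low value. They report only what shows in the picture. A call takes as long as a camera call. They do not tell look-alikes from the thing itself.
- manip.find_in(thing, camera): "extent" ([left, top, right, bottom] in pixels, round what is visible of it).
- manip.masks_of(thing, camera): "pixels" (480x640 bool, what is visible of it) and "extent" ([left, top, right, bottom] in pixels, round what is visible of it).
The state is a dict: "clock": time; "qpos": joint angles; "qd": joint speeds; "effort": joint torques, N m; "position": TCP position; "ee_rot": TCP orientation; "contact_force": force on the tool from outside, world axes, zero at the start; "moment": the same for the moment, N m; "width": finger opening in m.
Only numpy, scipy, OpenCV 4.12 (cv2) and the standard library are available. Lean on these libraries where they do the work, as an engineer would, in place of code of your own. Each camera call takes 0.05 s, during which the arm holds its last target. There are 200 camera calls.

## Working session

There is one attempt and no reset: what is moved stays moved. The work goes in short steps, Python scripts to look and compute and a tool call to move; the robot and the scene stay as the last step left them, time stands still between calls to the robot, and variables do not carry over. Pictures are saved under pics/ and viewed, about 8 in all and at most 12, crops included, and the job is handed in when it is done.

Besides the shell and the picture viewer there is one more tool, called after "Emit:" as a command line: name --argument value ..., lists and objects as JSON in quotes. send_rows: Moves the arm, as the interface text tells. Its arguments: {"type":"object","properties":{"plan":{"type":"array","items":{"type":"object","properties":{"linear":{"type":"array","items":{"type":"number"}},"delta_rot":{"type":"array","items":{"type":"number"}},"fingers":{"type":"number"}}}},"force":{"type":"number"}},"required":["plan"]}

```bash
mkdir -p pics; cat > h.py <<'E'
import numpy as np, cv2
from rig import manip
def snap(cam,name):
    im=manip.get_image(cam); cv2.imwrite(f'pics/{name}.png',im[:,:,::-1]); return im
def cam(c):
    i=manip.camera_info(c); R,_=cv2.Rodrigues(np.array(i['rvec'],float)); return np.array(i['K'],float),R,np.array(i['tvec'],float).ravel()
def pix2world(c,px,z,ci=None):
    K,R,t=ci or cam(c); px=np.atleast_2d(px).astype(float)
    d=np.c_[(px[:,0]-K[0,2])/K[0,0],(px[:,1]-K[1,2])/K[1,1],np.ones(len(px))]
    if c=='wrist':
        r=np.hypot(d[:,0],d[:,1]); s=np.where(r>1e-9,np.sin(r)/np.maximum(r,1e-9),1)
        d=np.c_[d[:,0]*s,d[:,1]*s,np.cos(r)]
    o=-R.T@t; w=d@R
    return o+w*((z-o[2])/w[:,2])[:,None]
def world2pix(c,P,ci=None):
    K,R,t=ci or cam(c); q=np.atleast_2d(P)@R.T+t
    if c=='wrist':
        r=np.hypot(q[:,0],q[:,1]); a=np.arctan2(r,q[:,2]); xy=q[:,:2]/np.maximum(r,1e-9)[:,None]*a[:,None]
    else: xy=q[:,:2]/q[:,2:]
    return xy*[K[0,0],K[1,1]]+[K[0,2],K[1,2]]
E
python3 - <<'E'
from h import *
snap('top','top0');snap('scene','sc0')
print(manip.get_state())
for n in ['press','strip_center','cap_top','sander','weight','tape']:
  for c in ['top']:
    for m in manip.masks_of(n,c):
        r=cv2.minAreaRect(np.argwhere(m['pixels'])[:,::-1].astype(np.float32)) if m['pixels'].any() else None
        print(n,c,round(m['p'],2),np.round(m['extent']),r)
        if r and m['p']>.3:
            z={'press':.01,'strip_center':.02,'cap_top':.082,'sander':.035,'weight':.05,'tape':.025}[n]
            print(np.round(pix2world(c,np.vstack([r[0],cv2.boxPoints(r)]),z),3).tolist())
E
```

```text
{'clock': 0.1, 'qpos': array([-1.35696874e+00,  2.76530537e-01,  1.50601369e+00, -2.05108866e-05,
        1.36072126e+00, -1.21040181e-01]), 'qd': array([-0.00141175, -0.00127136, -0.00377004, -0.00046532, -0.00084731,
        0.00050111]), 'effort': array([ 2.40115027e-03, -4.17698658e+01, -2.46403992e+01, -1.77154238e-04,
        5.74948834e-03,  1.52451884e-05]), 'position': array([ 0.18884281, -0.54263842,  0.25552403]), 'ee_rot': array([-5.55958595e-04,  8.15060553e-01, -5.79375176e-01, -6.24983488e-04]), 'contact_force': array([0.20127838, 0.02538766, 0.27419362]), 'moment': array([-0.02514351, -0.02605103,  0.00435243]), 'width': 0.08534177073078704}
press top 0.9 [263. 180. 323. 282.] ((293.8990783691406, 231.66973876953125), (40.22870635986328, 95.78263854980469), 16.69924545288086)
[[0.566, 0.014, 0.01], [0.465, 0.096, 0.01], [0.703, 0.029, 0.01], [0.671, -0.071, 0.01], [0.436, -0.0, 0.01]]
strip_center top 0.88 [392. 222. 418. 282.] ((403.67291259765625, 250.1575927734375), (56.2271842956543, 19.132213592529297), 79.2156982421875)
[[0.516, -0.26, 0.02], [0.582, -0.226, 0.0
[... 699 characters left out ...]
.559, 0.225, 0.035], [0.45, 0.221, 0.035], [0.451, 0.292, 0.035]]
sander top 0.33 [205. 182. 229. 209.] ((216.5, 195.0), (24.0, 23.0), 90.0)
[[0.656, 0.207, 0.035], [0.688, 0.237, 0.035], [0.688, 0.179, 0.035], [0.625, 0.178, 0.035], [0.626, 0.235, 0.035]]
weight top 0.78 [206. 184. 230. 207.] ((216.5, 195.0), (24.0, 23.0), 90.0)
[[0.652, 0.204, 0.05], [0.683, 0.233, 0.05], [0.683, 0.176, 0.05], [0.621, 0.174, 0.05], [0.622, 0.231, 0.05]]
tape top 0.84 [366. 166. 407. 207.] ((386.8599853515625, 186.52000427246094), (37.20000076293945, 39.80000305175781), 36.86989974975586)
[[0.679, -0.223, 0.025], [0.667, -0.154, 0.025], [0.751, -0.217, 0.025], [0.691, -0.291, 0.025], [0.609, -0.228, 0.025]]
```

```bash
python3 -c "
import cv2,numpy as np
print(1)"
```

```text
1
```

View pics/top0.png

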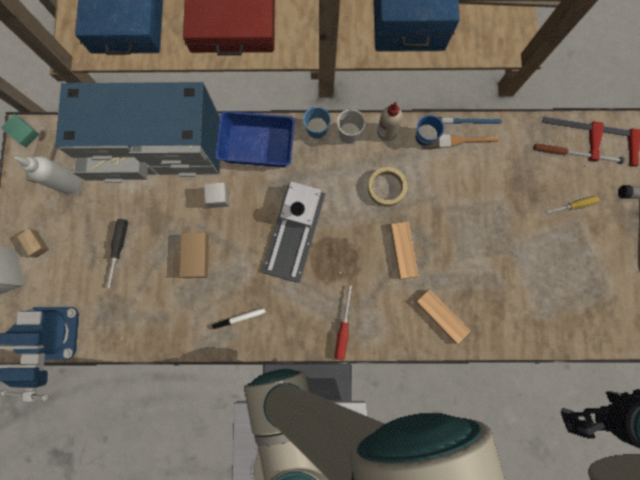

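```bash
python3 - <<'E'
from h import *
im=cv2.imread('pics/top0.png')[155:350,250:480]
cv2.imwrite('pics/crop0.png',cv2.resize(im,None,fx=3,fy=3,interpolation=cv2.INTER_CUBIC))
print(manip.tips_ahead)
print(cam('wrist'), manip.camera_info('wrist'))
_,R,t=cam('wrist'); print('cam pos',-R.T@t,'axis',R[2])
E
```

```text
0.025
(array([[371.64829954,   0.        , 321.65580727],
       [  0.        , 371.64829954, 239.64553446],
       [  0.        ,   0.        ,   1.        ]]), array([[ 3.27612557e-01, -9.44811841e-01, -7.73397455e-04],
       [-9.03291878e-01, -3.13455339e-01,  2.92932643e-01],
       [-2.77008655e-01, -9.52698087e-02, -9.56132767e-01]]), array([-0.57434863, -0.03849138,  0.37943   ])) {'K': array([[371.64829954,   0.        , 321.65580727],
       [  0.        , 371.64829954, 239.64553446],
       [  0.        ,   0.        ,   1.        ]]), 'rvec': array([-2.3540318 ,  1.67507077,  0.25177407]), 'tvec': array([-0.57434863, -0.03849138,  0.37943   ])}
cam pos [ 0.25850026 -0.51856849  0.37361664] axis [-0.27700866 -0.09526981 -0.95613277]
```

View pics/crop0.png

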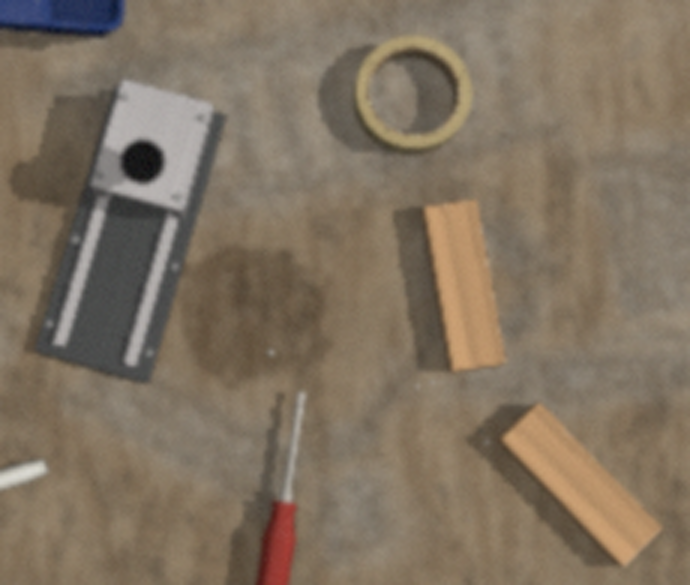

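Strip candidates are A at px (404,250), 0.58 m from the base, and B at px (442,317), 0.50 m away. A is farther, so A is the one. The crop confirms both are plain strips, and the press's open end faces the robot with the hood and black cap at the far end.

Emit:
send_rows --plan '[{"linear":[-0.017,-0.036,0],"fingers":0.0854},{"linear":[-0.017,-0.036,0],"fingers":0.0854},{"linear":[-0.017,-0.036,0],"fingers":0.0854},{"linear":[-0.017,-0.036,0],"fingers":0.0854},{"linear":[-0.017,-0.036,0],"fingers":0.0854},{"linear":[-0.017,-0.036,0],"fingers":0.0854},{"linear":[-0.017,-0.036,0],"fingers":0.0854},{"linear":[-0.017,-0.036,0],"fingers":0.0854},{"linear":[-0.017,-0.036,0],"fingers":0.0854},{"linear":[-0.017,-0.036,0],"fingers":0.0854},{"linear":[0,0,0.02],"delta_rot":[0,0,5.4],"fingers":0.0854},{"linear":[0,0,0.02],"delta_rot":[0,0,5.4],"fingers":0.0854}]' --force 60

```text
$.plan[0]: bad value
```

```bash
cat >> h.py <<'E'
def tool():
    from scipy.spatial.transform import Rotation as Ro
    s=manip.get_state(); q=np.array(s['ee_rot']); R=Ro.from_quat(q[[1,2,3,0]]).as_matrix()
    print('clock',round(s['clock'],2),'pos',np.round(s['position'],4),'xaxis deg',round(np.degrees(np.arctan2(R[1,0],R[0,0])),2),'z',np.round(R[:,2],4),'F',np.round(s['contact_force'],2),'w',round(s['width'],4),'q',np.round(s['qpos'],2))
    return np.array(s['position']),R,s
def rectfit(c,thing,z,pmin=.3):
    ci=cam(c); out=[]
    for m in manip.masks_of(thing,c):
        if m['p']<pmin: continue
        M=m['pixels'].astype(np.uint8); cs,_=cv2.findContours(M,cv2.RETR_EXTERNAL,cv2.CHAIN_APPROX_NONE)
        k=max(cs,key=cv2.contourArea)[:,0]
        w=pix2world(c,k,z,ci)[:,:2]; (x,y),(a,b),th=cv2.minAreaRect((w*1000).astype(np.float32))
        if a<b: th+=90
        th=(th+90)%180-90
        print(thing,c,round(m['p'],2),np.round(m['extent']),'ctr',round(x,1),round(y,1),'size',round(a,1),round(b,1),'long deg',round(th,2)); out.append((x,y,th,k))
    return out
E
python3 - <<'E'
from h import *
tool(); snap('wrist','w1')
rectfit('wrist','strip_center',.02); rectfit('wrist','press',.01)
E
```

```text
clock 0.4 pos [ 0.1889 -0.543   0.2562] xaxis deg -70.82 z [-0.e+00  2.e-04 -1.e+00] F [-0.1  -0.47 -0.05] w 0.0856 q [-1.36  0.28  1.51  0.    1.36 -0.12]
strip_center wrist 0.73 [173.   2. 241.  66.] ctr 328.2 -373.9 size 83.4 47.7 long deg 42.27
```

View pics/w1.png

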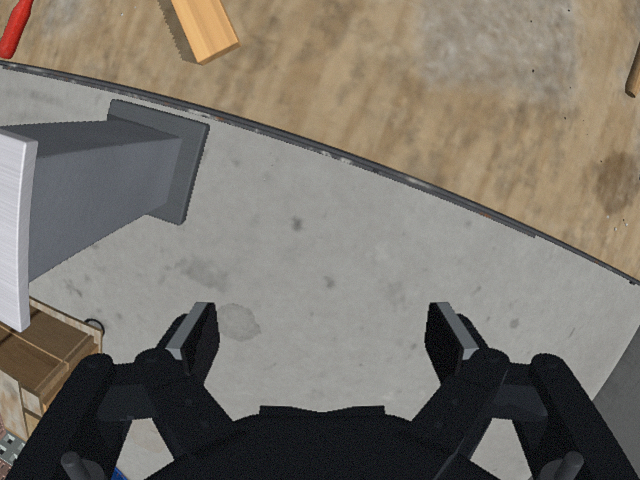

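The call was refused, probably because every row needs all three fields. The wrist view shows only the near strip B at px (205,30).

Emit:
send_rows --plan '[{"linear":[-0.017,-0.036,0],"delta_rot":[0,0,0],"fingers":0.085},{"linear":[-0.017,-0.036,0],"delta_rot":[0,0,0],"fingers":0.085},{"linear":[-0.017,-0.036,0],"delta_rot":[0,0,0],"fingers":0.085},{"linear":[-0.017,-0.036,0],"delta_rot":[0,0,0],"fingers":0.085},{"linear":[-0.017,-0.036,0],"delta_rot":[0,0,0],"fingers":0.085},{"linear":[-0.017,-0.036,0],"delta_rot":[0,0,0],"fingers":0.085},{"linear":[-0.017,-0.036,0],"delta_rot":[0,0,0],"fingers":0.085},{"linear":[-0.017,-0.036,0],"delta_rot":[0,0,0],"fingers":0.085},{"linear":[-0.017,-0.036,0],"delta_rot":[0,0,0],"fingers":0.085},{"linear":[-0.017,-0.036,0],"delta_rot":[0,0,0],"fingers":0.085},{"linear":[0,0,0.02],"delta_rot":[0,0,5.4],"fingers":0.085},{"linear":[0,0,0.02],"delta_rot":[0,0,5.4],"fingers":0.085}]' --force 60

```text
clock: 1.55
position: [0.4889, -0.2576, 0.2186]
ee_rot: [0.0, 0.753, -0.658, 0.009]
contact_force: [-1.0, 1.0, -0.0]
width: 0.0852
```

```bash
python3 - <<'E'
from h import *
tool(); snap('wrist','w2')
rectfit('wrist','strip_center',.02); rectfit('wrist','press',.01)
E
```

```text
clock 1.55 pos [ 0.4889 -0.2576  0.2186] xaxis deg -82.34 z [ 0.0129 -0.0116 -0.9998] F [-1.01  0.97 -0.01] w 0.0852 q [-0.61  0.26  1.63 -0.    1.24  0.83]
strip_center wrist 0.93 [338. 292. 434. 405.] ctr 356.1 -343.9 size 146.9 46.6 long deg 42.21
strip_center wrist 0.65 [301. 106. 354. 264.] ctr 514.5 -259.0 size 137.2 45.3 long deg 8.22
press wrist 0.76 [ 11.   0. 147. 234.] ctr 566.1 32.8 size 147.7 240.6 long deg -15.98
```

View pics/w2.png

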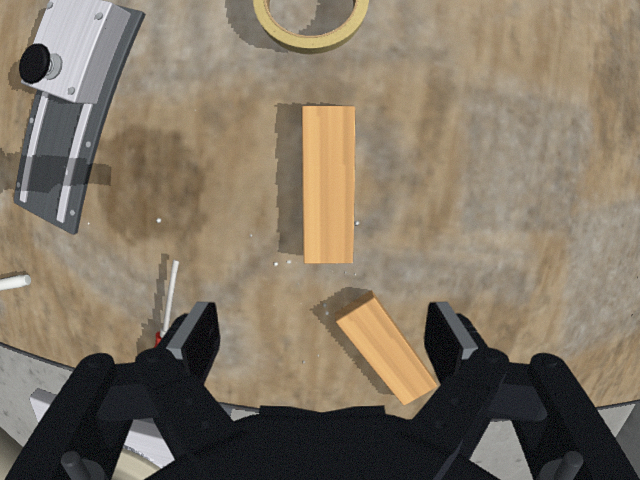

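Strip A is at px (328,185), centre (0.5145, -0.259), long axis 8.2°, size 137x45, which matches. B is at px (385,350). Next: the gripping pose 40 mm behind A's centre.

```bash
cat >> h.py <<'E'
def goto(p,yaw):
    from scipy.spatial.transform import Rotation as Ro
    pos,R,s=tool(); a=np.radians(yaw); T=np.array([[np.cos(a),np.sin(a),0],[np.sin(a),-np.cos(a),0],[0,0,-1.]])
    print('lin mm',np.round(R.T@(np.array(p)-pos)*1000,1),'rot deg',np.round(np.degrees(Ro.from_matrix(R.T@T).as_rotvec()),2))
    print('lin mm after rot',np.round(T.T@(np.array(p)-pos)*1000,1))
E
python3 - <<'E'
from h import *
goto([.475,-.2647,.12],-81.8)
E
```

```text
clock 1.7 pos [ 0.4865 -0.2584  0.2174] xaxis deg -82.12 z [ 0.0083 -0.0086 -0.9999] F [-0.03  0.17  0.05] w 0.0849 q [-0.61  0.26  1.63 -0.    1.24  0.82]
lin mm [ 3.8 13.  97.4] rot deg [-0.4  -0.55 -0.32]
lin mm after rot [ 4.6 12.3 97.4]
```

Emit:
send_rows --plan '[{"linear":[0.002,0.006,0.03],"delta_rot":[-0.4,-0.5,-0.3],"fingers":0.085},{"linear":[0.002,0.006,0.03],"delta_rot":[0,0,0],"fingers":0.085},{"linear":[0,0,0.03],"delta_rot":[0,0,0],"fingers":0.085},{"linear":[0,0,0.01],"delta_rot":[0,0,0],"fingers":0.085},{"linear":[0,0,0],"delta_rot":[0,0,0],"fingers":0.085}]'

```text
clock: 2.12
position: [0.4781, -0.2719, 0.1223]
ee_rot: [0.001, 0.758, -0.652, 0.008]
contact_force: [0.6, -0.3, 0.3]
width: 0.0853
```

```bash
python3 - <<'E'
from h import *
goto([.475,-.2647,.036],-81.8); snap('wrist','w3')
rectfit('wrist','strip_center',.02)
goto([.475,-.2647,.036],-81.8)
E
```

```text
clock 2.12 pos [ 0.4781 -0.2719  0.1223] xaxis deg -81.35 z [ 0.0118 -0.0116 -0.9999] F [ 0.61 -0.3   0.29] w 0.0853 q [-0.64  0.34  1.77 -0.    1.01  0.78]
lin mm [-8.8  2.8 86.2] rot deg [-0.57 -0.76  0.45]
lin mm after rot [-7.6  2.  86.3]
strip_center wrist 0.8 [322. 330. 425. 421.] ctr 376.4 -330.7 size 99.8 48.6 long deg 42.71
strip_center wrist 0.71 [274.  71. 354. 296.] ctr 516.3 -262.4 size 140.4 45.8 long deg 7.59
clock 2.22 pos [ 0.4792 -0.2724  0.1242] xaxis deg -81.39 z [ 0.0145 -0.0134 -0.9998] F [-0.06  0.68  0.16] w 0.0849 q [-0.64  0.34  1.77 -0.    1.01  0.78]
lin mm [-9.6  4.  88. ] rot deg [-0.71 -0.88  0.42]
lin mm after rot [-8.2  3.  88.2]
```

Emit:
send_rows --plan '[{"linear":[-0.004,0.001,0.025],"delta_rot":[-0.6,-0.8,0.9],"fingers":0.06},{"linear":[0,0,0.025],"delta_rot":[0,0,0],"fingers":0.06},{"linear":[0,0,0.02],"delta_rot":[0,0,0],"fingers":0.06},{"linear":[0,0,0],"delta_rot":[0,0,0],"fingers":0.06}]'

```text
clock: 2.55
position: [0.4841, -0.2755, 0.0618]
ee_rot: [-0.001, 0.753, -0.658, 0.011]
contact_force: [-0.2, 1.6, -0.4]
width: 0.0599
```

```bash
python3 - <<'E'
from h import *
goto([.4767,-.2677,.034],-82.4); print(manip.tips_ahead);snap('wrist','w4')
rectfit('wrist','strip_center',.02)
goto([.4767,-.2677,.034],-82.4)
E
```

```text
clock 2.55 pos [ 0.4841 -0.2755  0.0618] xaxis deg -82.26 z [ 0.0178 -0.0129 -0.9998] F [-0.19  1.58 -0.36] w 0.0599 q [-0.64  0.42  1.83  0.    0.87  0.79]
lin mm [-9.2  6.7 27.6] rot deg [-0.91 -0.87  0.14]
lin mm after rot [-8.7  6.3 27.8]
0.025
strip_center wrist 0.96 [247.  61. 348. 358.] ctr 517.3 -262.7 size 141.7 46.0 long deg 7.75
strip_center wrist 0.94 [329. 386. 395. 417.] ctr 421.4 -311.9 size 35.9 20.9 long deg 85.87
clock 2.65 pos [ 0.4859 -0.2768  0.0646] xaxis deg -82.28 z [ 0.0224 -0.0163 -0.9996] F [0.44 0.24 0.3 ] w 0.0602 q [-0.64  0.41  1.83  0.    0.87  0.79]
lin mm [-10.8   8.6  30.3] rot deg [-1.15 -1.1   0.13]
lin mm after rot [-10.2   8.   30.6]
```

View pics/w4.png

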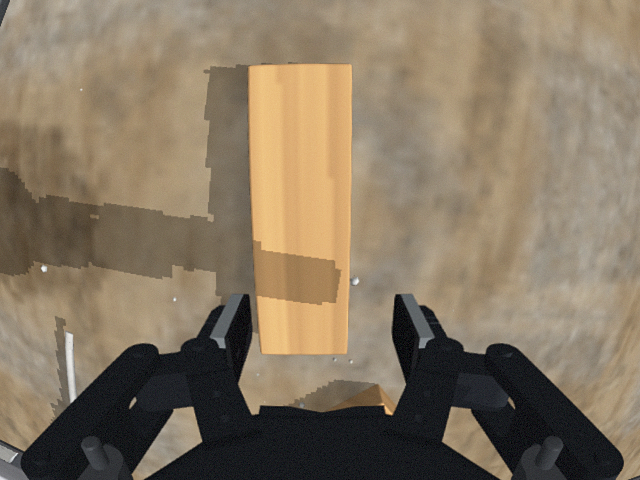

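The strip is centred at px (303,210) and the finger midpoint is at px 322, so the gripper sits about 10 mm off, as computed. I'll correct sideways first, then descend.

Emit:
send_rows --plan '[{"linear":[-0.006,0.004,0.0],"delta_rot":[-1.5,-1.5,0.1],"fingers":0.07},{"linear":[-0.005,0.004,0.0],"delta_rot":[-0.3,-0.3,0],"fingers":0.07},{"linear":[0,0.001,0.012],"delta_rot":[-0.3,-0.3,0],"fingers":0.07}]'

```text
clock: 2.9
position: [0.4794, -0.2701, 0.06]
ee_rot: [-0.0, 0.753, -0.658, -0.005]
contact_force: [0.5, 0.3, -0.3]
width: 0.0702
```

```bash
python3 - <<'E'
from h import *
goto([.4767,-.2677,.034],-82.3); manip.get_image('wrist')
goto([.4767,-.2677,.034],-82.3)
E
```

```text
clock 2.9 pos [ 0.4794 -0.2701  0.06  ] xaxis deg -82.33 z [-0.0082  0.0072 -0.9999] F [ 0.47  0.28 -0.34] w 0.0702 q [-0.64  0.42  1.82  0.    0.9   0.8 ]
lin mm [-2.5  2.2 26.1] rot deg [ 0.41  0.47 -0.03]
lin mm after rot [-2.7  2.4 26. ]
clock 2.95 pos [ 0.4785 -0.2698  0.057 ] xaxis deg -82.34 z [-0.0113  0.0093 -0.9999] F [-0.66  0.72 -1.67] w 0.0702 q [-0.64  0.43  1.83  0.    0.9   0.8 ]
lin mm [-2.1  1.3 23.1] rot deg [ 0.57  0.61 -0.04]
lin mm after rot [-2.3  1.5 23. ]
```

Emit:
send_rows --plan '[{"linear":[-0.002,0.002,0.013],"delta_rot":[0.4,0.4,0],"fingers":0.07},{"linear":[0,0,0.008],"delta_rot":[0,0,0],"fingers":0.07},{"linear":[0,0,0.001],"delta_rot":[0,0,0],"fingers":0.07}]'

```text
clock: 3.2
position: [0.4771, -0.2689, 0.0354]
ee_rot: [-0.0, 0.753, -0.658, 0.0]
contact_force: [-0.5, 0.7, 0.2]
width: 0.0697
```

```bash
python3 - <<'E'
from h import *
goto([.4767,-.2677,.034],-82.3); manip.get_image('wrist')
goto([.4767,-.2677,.034],-82.3)
E
```

```text
clock 3.2 pos [ 0.4771 -0.2689  0.0354] xaxis deg -82.31 z [ 5.e-04  1.e-04 -1.e+00] F [-0.49  0.67  0.17] w 0.0697 q [-0.64  0.45  1.86  0.    0.83  0.8 ]
lin mm [-1.3  0.2  1.4] rot deg [-0.03  0.   -0.01]
lin mm after rot [-1.3  0.2  1.4]
clock 3.25 pos [ 0.4768 -0.2688  0.0356] xaxis deg -82.31 z [-1.e-04  6.e-04 -1.e+00] F [-0.67  0.02 -0.45] w 0.0703 q [-0.64  0.45  1.86  0.    0.83  0.8 ]
lin mm [-1.1 -0.   1.6] rot deg [ 0.    0.04 -0.01]
lin mm after rot [-1.1 -0.   1.6]
```

Emit:
send_rows --plan '[{"linear":[-0.001,0,0.001],"delta_rot":[0,0,0],"fingers":0.03},{"linear":[0,0,0],"delta_rot":[0,0,0],"fingers":0.03},{"linear":[0,0,0],"delta_rot":[0,0,0],"fingers":0.03},{"linear":[0,0,0],"delta_rot":[0,0,0],"fingers":0.03},{"linear":[0,0,0],"delta_rot":[0,0,0],"fingers":0.03},{"linear":[0,0,0],"delta_rot":[0,0,0],"fingers":0.03}]' --force 60

```text
clock: 3.75
position: [0.478, -0.2687, 0.0359]
ee_rot: [-0.0, 0.753, -0.658, 0.001]
contact_force: [-0.4, -0.3, -0.5]
width: 0.043
```

```bash
python3 - <<'E'
from h import *
tool(); print(manip.tips_ahead); ci=cam('wrist'); snap('wrist','w5')
rectfit('wrist','strip_center',.02)
tool()
E
```

```text
clock 3.75 pos [ 0.478  -0.2687  0.0359] xaxis deg -82.29 z [ 0.0019 -0.001  -1.    ] F [-0.4  -0.33 -0.46] w 0.043 q [-0.64  0.45  1.86  0.    0.83  0.8 ]
0.025
strip_center wrist 0.92 [258.  33. 384. 377.] ctr 517.4 -262.9 size 139.7 45.0 long deg 8.06
clock 3.85 pos [ 0.4779 -0.2686  0.0359] xaxis deg -82.29 z [ 1.7e-03 -9.0e-04 -1.0e+00] F [-0.54 -0.3  -0.56] w 0.0429 q [-0.64  0.45  1.86  0.    0.83  0.8 ]
```

Emit:
send_rows --plan '[{"linear":[0,0,-0.025],"delta_rot":[0,0,0],"fingers":0.03},{"linear":[0,0,-0.03],"delta_rot":[0,0,0],"fingers":0.03},{"linear":[0,0,-0.03],"delta_rot":[0,0,0],"fingers":0.03},{"linear":[-0.015,0,-0.015],"delta_rot":[0,0,0],"fingers":0.03},{"linear":[-0.026,0,0],"delta_rot":[0,0,0],"fingers":0.03},{"linear":[-0.026,0,0],"delta_rot":[0,0,0],"fingers":0.03},{"linear":[-0.026,0,0],"delta_rot":[0,0,0],"fingers":0.03},{"linear":[-0.026,0,0],"delta_rot":[0,0,6],"fingers":0.03},{"linear":[-0.026,0,0],"delta_rot":[0,0,6],"fingers":0.03},{"linear":[-0.02,0,0],"delta_rot":[0,0,6],"fingers":0.03},{"linear":[0,0,0],"delta_rot":[0,0,5.5],"fingers":0.03},{"linear":[0,0,0],"delta_rot":[0,0,0],"fingers":0.03}]'

```text
clock: 4.85
position: [0.4617, -0.0991, 0.1402]
ee_rot: [0.001, -0.594, 0.804, -0.001]
contact_force: [0.5, 0.6, -1.2]
width: 0.0432
```

```bash
python3 - <<'E'
from h import *
tool(); snap('wrist','w6'); 
_,_,s=tool()
rectfit('wrist','press',.01);rectfit('wrist','cap_top',.082)
snap('top','top6');rectfit('top','cap_top',.082)
E
```

```text
clock 4.85 pos [ 0.4617 -0.0991  0.1402] xaxis deg -107.12 z [ 2.9e-03 -6.0e-04 -1.0e+00] F [ 0.48  0.59 -1.15] w 0.0432 q [-0.36  0.22  1.9   0.    1.02  1.51]
clock 4.9 pos [ 0.4615 -0.0992  0.1401] xaxis deg -106.97 z [ 0.0026  0.     -1.    ] F [ 0.63 -0.1  -1.15] w 0.043 q [-0.36  0.22  1.9   0.    1.02  1.51]
press wrist 0.67 [ 43.   0. 211. 304.] ctr 575.6 26.1 size 132.8 254.3 long deg -16.24
cap_top wrist 0.67 [ 47.  56. 100. 117.] ctr 606.5 -0.7 size 37.5 35.2 long deg 89.72
```

View pics/w6.png

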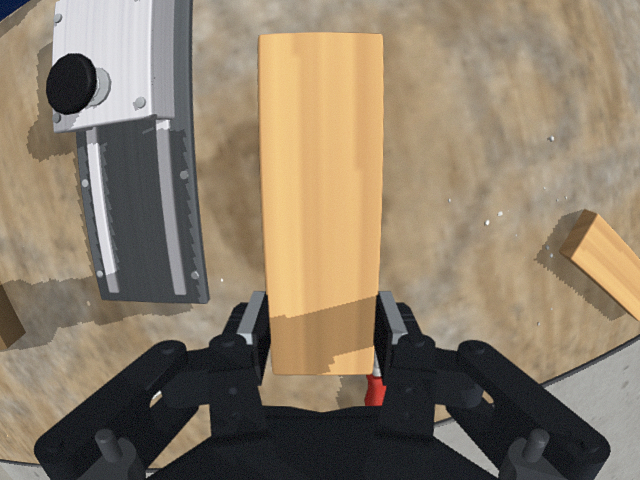

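The wrist view shows the strip held straight at px (320,200), the press with its plate's front corners at (101,299) and (209,302), and the cap at (73,85). I'll fit the press pose to these.

```bash
cat > fit.py <<'E'
from h import *
from scipy.optimize import least_squares
def w(P,p):
    c,s=np.cos(p[2]),np.sin(p[2]); P=np.asarray(P,float)/1000
    return np.c_[p[0]+c*P[:,0]-s*P[:,1],p[1]+s*P[:,0]+c*P[:,1],P[:,2]]
def fit(c,ci,M,px):
    r=least_squares(lambda p:(world2pix(c,w(M,p),ci)-px).ravel(),[.566,.02,np.radians(-16)],loss='soft_l1')
    print('pose',np.round(r.x[:2],4),round(np.degrees(r.x[2]),2),'res px',np.round(r.fun.reshape(-1,2),1).tolist()); return r.x
E
python3 - <<'E'
from fit import *
ci=cam('wrist'); tool()
p=fit('wrist',ci,[[-120,50,10],[-120,-50,10],[45,0,82],[20,39.5,50],[20,-39.5,50]],np.array([[101,299],[209,302],[72,83],[55,131],[155,118]],float))
im=cv2.imread('pics/w6.png')
def pl(P):
    P=np.array(P,float); n=np.vstack([np.linspace(P[i],P[i+1],20) for i in range(len(P)-1)])
    q=world2pix('wrist',w(n,p),ci); return q
def draw(im,P,col):
    cv2.polylines(im,[np.round((pl(P)-[30,0])*3*16).astype(int)],False,col,1,shift=4)
b=cv2.resize(im[0:320,30:230],None,fx=3,fy=3)[350:]
b=cv2.resize(im[0:320,30:230],None,fx=3,fy=3)
draw(b,[[120,-50,10],[-120,-50,10],[-120,50,10],[120,50,10]],(0,0,255))
for s in(1,-1): draw(b,[[20,s*25.5,15],[-110,s*25.5,15],[-110,s*35.5,15],[20,s*35.5,15]],(0,255,0))
draw(b,[[115,-39.5,50],[20,-39.5,50],[20,39.5,50],[115,39.5,50]],(255,0,0))
draw(b,[[45+18*np.cos(t),18*np.sin(t),82] for t in np.linspace(0,6.3,30)],(0,255,255))
cv2.imwrite('pics/ov6.png',b[:600] if 0 else cv2.resize(b,(375,600)))
E
```

```text
clock 5.1 pos [ 0.4621 -0.1009  0.1401] xaxis deg -107.09 z [ 3.2e-03 -9.0e-04 -1.0e+00] F [0.25 0.19 0.17] w 0.0429 q [-0.36  0.22  1.9   0.    1.02  1.51]
pose [0.5649 0.0106] -17.15 res px [[0.0, 0.4], [-0.4, 3.4], [-1.7, -1.7], [0.6, 0.5], [0.6, -0.5]]
```

View pics/ov6.png

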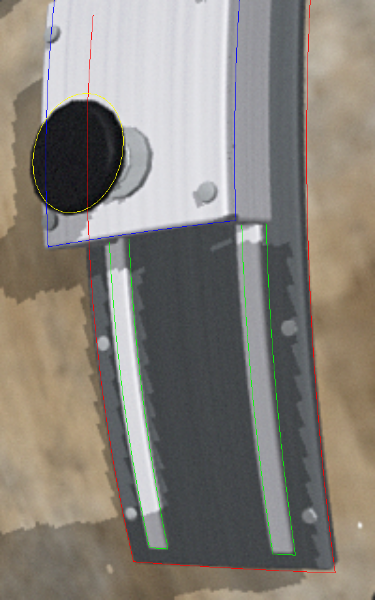

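The model overlay matches the plate, rails, hood and cap within 1–2 px. Press pose is (0.565, 0.011), -17.15°. Moving above the lay point.

Emit:
send_rows --plan '[{"linear":[-0.01,0.02,0],"delta_rot":[0,0,0],"fingers":0.03},{"linear":[-0.025,0.018,0],"delta_rot":[0,0,0],"fingers":0.03},{"linear":[-0.03,0,0],"delta_rot":[0,0,0],"fingers":0.03},{"linear":[-0.03,0,0],"delta_rot":[0,0,0],"fingers":0.03},{"linear":[-0.03,0,0.015],"delta_rot":[0,0,0],"fingers":0.03},{"linear":[-0.011,0,0.02],"delta_rot":[0,0,0],"fingers":0.03},{"linear":[0,0,0.015],"delta_rot":[0,0,0],"fingers":0.03},{"linear":[0,0,0],"delta_rot":[0,0,0],"fingers":0.03}]'

```text
clock: 5.77
position: [0.4716, 0.0387, 0.0894]
ee_rot: [0.004, -0.592, 0.806, -0.005]
contact_force: [-0.7, -0.0, -1.3]
width: 0.043
```

```bash
python3 - <<'E'
from h import *
pos,R,_=tool(); ci=cam('wrist'); snap('wrist','w7'); import pickle; pickle.dump(ci,open('ci7.pkl','wb'))
rectfit('wrist','strip_center',pos[2]-.0159)
rectfit('wrist','press',.01)
rectfit('wrist','cap_top',.082)
tool()
E
```

```text
clock 5.77 pos [0.4716 0.0387 0.0894] xaxis deg -107.33 z [ 0.0118 -0.0038 -0.9999] F [-0.68 -0.02 -1.3 ] w 0.043 q [-0.06  0.28  1.97 -0.    0.88  1.81]
strip_center wrist 0.57 [258.  31. 383. 376.] ctr 510.5 26.5 size 45.5 140.7 long deg -17.12
press wrist 0.89 [218.   0. 406. 301.] ctr 536.3 23.5 size 100.5 175.6 long deg -16.13
clock 5.97 pos [0.4735 0.0375 0.0924] xaxis deg -107.47 z [ 0.0176 -0.0044 -0.9998] F [ 0.66  0.34 -0.65] w 0.043 q [-0.07  0.28  1.97 -0.    0.88  1.81]
```

View pics/w7.png

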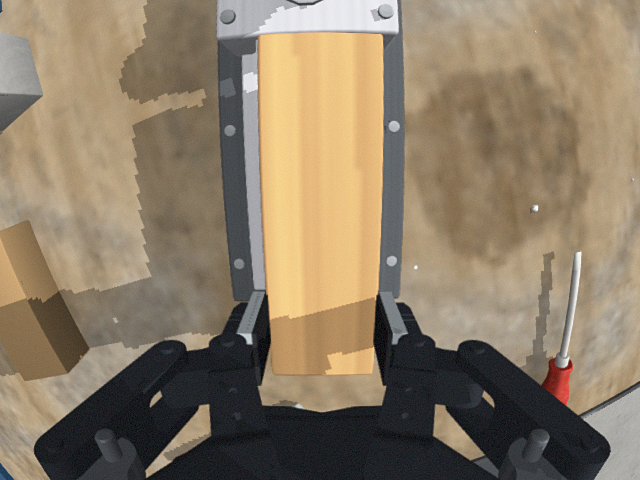

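```bash
python3 - <<'E'
from fit import *
ci=cam('wrist'); pos,R,_=tool(); snap('wrist','w8'); 
m=manip.masks_of('press','wrist')[0]['pixels']; st=manip.masks_of('strip_center','wrist')[0]['pixels']
tool()
rows=range(110,281,10)
L=np.array([[np.where(m[r])[0].min(),r] for r in rows]);Rr=np.array([[np.where(m[r])[0].max()+1,r] for r in rows])
a=pix2world('wrist',L,.01,ci)[:,:2];b=pix2world('wrist',Rr,.01,ci)[:,:2]
sr=range(60,280,10); zt=pos[2]-.0159
sa=pix2world('wrist',np.array([[np.where(st[r])[0].min(),r] for r in sr]),zt,ci)[:,:2]
sb=pix2world('wrist',np.array([[np.where(st[r])[0].max()+1,r] for r in sr]),zt,ci)[:,:2]
th0=np.radians(-17.15); O=np.array([.5649,.0106])
def line(q,n):
    d=(q-O)@np.array([[np.cos(th0),-np.sin(th0)],[np.sin(th0),np.cos(th0)]])*1000
    k=np.polyfit(d[:,0]+64,d[:,1],1); r=np.abs(d[:,1]-np.polyval(k,d[:,0]+64)); g=r<3*np.median(r)+.3; k=np.polyfit(d[g,0]+64,d[g,1],1)
    print(n,'y at x=-64: %.2f mm, yaw %.2f deg, maxres %.2f'%(k[1],np.degrees(k[0]),r.max()))
    return k
line(a,'plateL');line(b,'plateR');line(sa,'stripL');line(sb,'stripR')
for n,q in(('strip front',[[320,33]]),('strip back',[[322,375]])):
    print(n,(pix2world('wrist',q,zt,ci)[:,:2]-O)@np.array([np.cos(th0),np.sin(th0)])*1000)
print('plate front x',(pix2world('wrist',[[233,300],[400,300]],.01,ci)[:,:2]-O)@np.array([np.cos(th0),np.sin(th0)])*1000)
E
```

```text
clock 5.97 pos [0.4735 0.0375 0.0924] xaxis deg -107.47 z [ 0.0176 -0.0044 -0.9998] F [ 0.66  0.34 -0.65] w 0.043 q [-0.07  0.28  1.97 -0.    0.88  1.81]
clock 6.12 pos [0.4734 0.0376 0.0925] xaxis deg -107.49 z [ 0.0182 -0.0043 -0.9998] F [-0.38  0.22 -0.11] w 0.0427 q [-0.07  0.28  1.97 -0.    0.88  1.81]
plateL y at x=-64: 52.94 mm, yaw 0.95 deg, maxres 0.71
plateR y at x=-64: -46.27 mm, yaw 1.07 deg, maxres 0.39
stripL y at x=-64: 20.79 mm, yaw 0.19 deg, maxres 0.28
stripR y at x=-64: -24.27 mm, yaw 0.02 deg, maxres 0.48
strip front [14.51352908]
strip back [-124.71488535]
plate front x [-119.28257185 -119.72673684]
```

```bash
python3 - <<'E'
from h import *
goto([.4663,.0438,.06],-106.6)
E
```

```text
clock 6.12 pos [0.4734 0.0376 0.0925] xaxis deg -107.49 z [ 0.0182 -0.0043 -0.9998] F [-0.38  0.22 -0.11] w 0.0427 q [-0.07  0.28  1.97 -0.    0.88  1.81]
lin mm [-3.7  9.2 32.4] rot deg [-1.07  0.07 -0.89]
lin mm after rot [-3.9  8.5 32.5]
```

Emit:
send_rows --plan '[{"linear":[-0.003,0.007,0.005],"delta_rot":[-1.2,0,-0.9],"fingers":0.03},{"linear":[-0.001,0.002,0.01],"delta_rot":[-0.2,0,0],"fingers":0.03},{"linear":[0,0,0.01],"delta_rot":[0,0,0],"fingers":0.03},{"linear":[0,0,0.0],"delta_rot":[0,0,0],"fingers":0.03}]'

```text
clock: 6.45
position: [0.4662, 0.0438, 0.0676]
ee_rot: [-0.0, -0.598, 0.802, 0.002]
contact_force: [-0.3, -0.4, -0.7]
width: 0.043
```

```bash
cat > rel.py <<'E'
from fit import *
O=np.array([.5662,.0149]); th0=np.radians(-16.15); B=np.array([[np.cos(th0),-np.sin(th0)],[np.sin(th0),np.cos(th0)]])
def rel(name,zt=None,prow=(110,281)):
    ci=cam('wrist'); pos,R,_=tool(); snap('wrist',name)
    m=manip.masks_of('press','wrist')[0]['pixels']; st=manip.masks_of('strip_center','wrist')[0]['pixels']
    zt=zt or pos[2]-.0159
    print('tcp in press mm',np.round((pos[:2]-O)@B*1000,1))
    def edge(M,f,rows,z): return (pix2world('wrist',np.array([[f(np.where(M[r])[0]),r] for r in rows if M[r].any()]),z,ci)[:,:2]-O)@B*1000
    lo=lambda v:v.min(); hi=lambda v:v.max()+1
    for n,M,f,rows,z in(('plateL',m,lo,range(*prow,10),.01),('plateR',m,hi,range(*prow,10),.01),('stripL',st,lo,range(60,280,10),zt),('stripR',st,hi,range(60,280,10),zt)):
        d=edge(M,f,rows,z); k=np.polyfit(d[:,0]+64,d[:,1],1); r=np.abs(d[:,1]-np.polyval(k,d[:,0]+64)); g=r<3*np.median(r)+.3; k=np.polyfit(d[g,0]+64,d[g,1],1)
        print(n,'y(-64) %.2f yaw %.2f res %.2f'%(k[1],np.degrees(k[0]),r.max()))
    ys=np.where(st[:,321])[0]; print('strip x ends',((pix2world('wrist',[[321,ys.min()],[321,ys.max()]],zt,ci)[:,:2]-O)@B*1000)[:,0])
E
python3 - <<'E'
from rel import *
rel('w9'); goto([.4663,.0438,.047],-106.6)
E
```

```text
clock 6.45 pos [0.4662 0.0438 0.0676] xaxis deg -106.6 z [-0.003   0.0035 -1.    ] F [-0.3  -0.41 -0.68] w 0.043 q [-0.06  0.31  2.    0.    0.83  1.8 ]
tcp in press mm [-1.041e+02 -1.000e-01]
plateL y(-64) 49.53 yaw 0.11 res 0.38
plateR y(-64) -49.40 yaw 0.02 res 0.48
stripL y(-64) 21.85 yaw -0.30 res 0.56
stripR y(-64) -22.94 yaw 0.05 res 0.31
strip x ends [   4.76463633 -134.28034353]
clock 6.6 pos [0.4676 0.0437 0.0691] xaxis deg -106.6 z [-0.      0.0032 -1.    ] F [ 0.42 -0.24 -1.22] w 0.0426 q [-0.06  0.31  2.    0.    0.83  1.8 ]
lin mm [ 0.3  1.2 22.1] rot deg [0.06 0.18 0.  ]
lin mm after rot [ 0.2  1.2 22.1]
```

Aligned: strip centred within 0.6 mm, yaw within 0.2°, ends at -134 and +5 mm. Descending onto the plate.

Emit:
send_rows --plan '[{"linear":[-0.0005,0.001,0.008],"delta_rot":[0,0,0],"fingers":0.03},{"linear":[0,0,0.007],"delta_rot":[0,0,0],"fingers":0.03},{"linear":[0,0,0.004],"delta_rot":[0,0,0],"fingers":0.03},{"linear":[0,0,0.002],"delta_rot":[0,0,0],"fingers":0.03}]'

```text
clock: 6.93
position: [0.4679, 0.0446, 0.0474]
ee_rot: [0.002, -0.598, 0.802, 0.0]
contact_force: [0.1, -0.4, -0.9]
width: 0.0432
```

```bash
python3 - <<'E'
from h import *
goto([.4663,.0438,.0465],-106.6);manip.get_image('wrist');goto([.4663,.0438,.0465],-106.6)
E
```

```text
clock 6.93 pos [0.4679 0.0446 0.0474] xaxis deg -106.59 z [ 0.0034  0.0031 -1.    ] F [ 0.12 -0.43 -0.94] w 0.0432 q [-0.06  0.34  2.02  0.    0.77  1.8 ]
lin mm [1.2 1.3 0.9] rot deg [-0.14  0.22  0.01]
lin mm after rot [1.2 1.3 0.9]
clock 6.98 pos [0.4677 0.0446 0.0471] xaxis deg -106.59 z [ 0.0026  0.0031 -1.    ] F [-0.32 -0.55 -0.86] w 0.0432 q [-0.06  0.34  2.02  0.    0.77  1.8 ]
lin mm [1.2 1.1 0.6] rot deg [-0.09  0.21  0.01]
lin mm after rot [1.2 1.1 0.6]
```

Emit:
send_rows --plan '[{"linear":[0.001,0,0.001],"delta_rot":[0,0.2,0],"fingers":0.03},{"linear":[0,0,0.001],"delta_rot":[0,0,0],"fingers":0.03}]'

```text
clock: 7.15
position: [0.4673, 0.0435, 0.0451]
ee_rot: [0.0, -0.598, 0.802, -0.001]
contact_force: [-3.6, -0.7, 16.1]
width: 0.0432
```

```bash
python3 - <<'E'
from rel import *
rel('w10'); goto([.4663,.0438,.0465],-106.6)
E
```

```text
clock 7.15 pos [0.4673 0.0435 0.0451] xaxis deg -106.59 z [ 8.e-04 -7.e-04 -1.e+00] F [-3.64 -0.75 16.13] w 0.0432 q [-0.06  0.35  2.02 -0.    0.77  1.81]
tcp in press mm [-103.   -0.]
plateL y(-64) 49.38 yaw 0.06 res 0.34
plateR y(-64) -49.37 yaw -0.22 res 0.75
stripL y(-64) 21.82 yaw -0.14 res 0.52
stripR y(-64) -22.95 yaw -0.06 res 0.33
strip x ends [   6.07910033 -132.44773494]
clock 7.3 pos [0.4674 0.0435 0.0452] xaxis deg -106.58 z [ 1.4e-03 -6.0e-04 -1.0e+00] F [-0.68 -0.48  2.6 ] w 0.0431 q [-0.06  0.35  2.02 -0.    0.77  1.81]
lin mm [ 0.1  1.1 -1.3] rot deg [-0.09 -0.01  0.02]
lin mm after rot [ 0.1  1.1 -1.3]
```

View pics/w10.png

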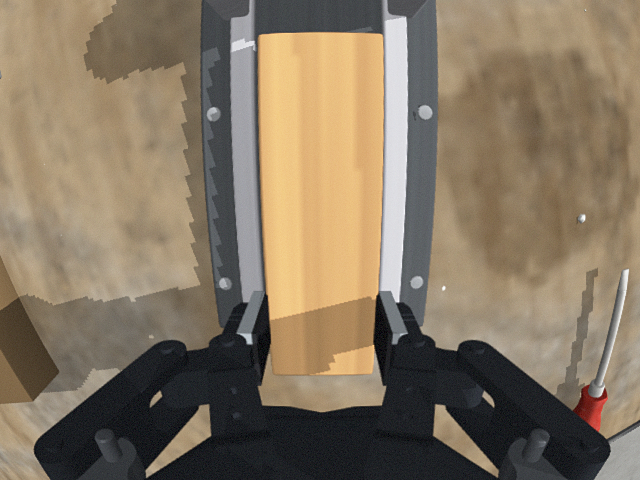

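The strip now lies on the plate between both rails at px (320,200). Contact was felt at TCP z = 0.045. Sliding it in.

Emit:
send_rows --plan '[{"linear":[0,-0.012,0],"delta_rot":[0,0,0],"fingers":0.03},{"linear":[0,-0.012,0],"delta_rot":[0,0,0],"fingers":0.03},{"linear":[0,-0.012,0],"delta_rot":[0,0,0],"fingers":0.03},{"linear":[0,-0.01,0],"delta_rot":[0,0,0],"fingers":0.03}]'

```text
clock: 7.63
position: [0.5072, 0.0314, 0.0455]
ee_rot: [-0.003, -0.598, 0.802, 0.003]
contact_force: [-0.7, -0.3, -0.2]
width: 0.0432
```

```bash
python3 - <<'E'
from rel import *
def q(x):
    w=O+B@np.array([x,0])/1000; pos,_,_=tool(); print('tcp in press mm',np.round((pos[:2]-O)@B*1000,1)); goto([*w,.0458],-106.6)
q(-25); manip.get_image('wrist'); q(-25)
E
```

```text
clock 7.63 pos [0.5072 0.0314 0.0455] xaxis deg -106.56 z [-0.0088  0.0017 -1.    ] F [-0.74 -0.3  -0.19] w 0.0432 q [-0.08  0.39  1.93  0.    0.82  1.78]
tcp in press mm [-61.3  -0.5]
clock 7.63 pos [0.5072 0.0314 0.0455] xaxis deg -106.56 z [-0.0088  0.0017 -1.    ] F [-0.74 -0.3  -0.19] w 0.0432 q [-0.08  0.39  1.93  0.    0.82  1.78]
lin mm [ -0.8 -36.3  -0.6] rot deg [ 0.51 -0.05  0.04]
lin mm after rot [ -0.8 -36.3  -0.3]
clock 7.68 pos [0.5103 0.0307 0.0457] xaxis deg -106.58 z [-0.0047  0.0011 -1.    ] F [ 2.34 -0.52 -0.35] w 0.0428 q [-0.08  0.4   1.93  0.    0.82  1.78]
tcp in press mm [-58.1  -0.3]
clock 7.68 pos [0.5103 0.0307 0.0457] xaxis deg -106.58 z [-0.0047  0.0011 -1.    ] F [ 2.34 -0.52 -0.35] w 0.0428 q [-0.08  0.4   1.93  0.    0.82  1.78]
lin mm [ -0.6 -33.1  -0.3] rot deg [ 0.28 -0.02  0.02]
lin mm after rot [ -0.6 -33.1  -0.1]
```

Emit:
send_rows --plan '[{"linear":[-0.0005,-0.009,0],"delta_rot":[0.2,0,0],"fingers":0.03},{"linear":[0,-0.009,0],"delta_rot":[0,0,0],"fingers":0.03},{"linear":[0,-0.007,0],"delta_rot":[0,0,0],"fingers":0.03}]'

```text
clock: 7.93
position: [0.5346, 0.0238, 0.0452]
ee_rot: [-0.002, -0.597, 0.802, 0.002]
contact_force: [-4.4, 1.4, 7.0]
width: 0.043
```

```bash
cat >> rel.py <<'E'
def q(x,z=.0458):
    w=O+B@np.array([x,0])/1000; pos,_,s=tool(); print('tcp in press mm',np.round((pos[:2]-O)@B*1000,1),'F press',np.round(np.array(s['contact_force'][:2])@B,2)); goto([*w,z],-106.6)
E
python3 - <<'E'
from rel import *
manip.get_image('wrist'); q(-25)
E
```

```text
clock 7.98 pos [0.5371 0.0232 0.0453] xaxis deg -106.63 z [-2.1e-03  4.0e-04 -1.0e+00] F [ 0.63  0.03 -0.1 ] w 0.0433 q [-0.09  0.43  1.87  0.    0.84  1.77]
tcp in press mm [-30.2  -0.1] F press [0.59 0.21]
clock 7.98 pos [0.5371 0.0232 0.0453] xaxis deg -106.63 z [-2.1e-03  4.0e-04 -1.0e+00] F [ 0.63  0.03 -0.1 ] w 0.0433 q [-0.09  0.43  1.87  0.    0.84  1.77]
lin mm [-0.2 -5.2 -0.5] rot deg [ 0.12 -0.01 -0.03]
lin mm after rot [-0.2 -5.2 -0.5]
```

Emit:
send_rows --plan '[{"linear":[0,-0.002,0],"delta_rot":[0.1,0,0],"fingers":0.03},{"linear":[0,-0.002,0],"delta_rot":[0,0,0],"fingers":0.03},{"linear":[0,-0.002,0],"delta_rot":[0,0,0],"fingers":0.03}]'

```text
clock: 8.23
position: [0.5413, 0.0218, 0.0452]
ee_rot: [-0.002, -0.597, 0.802, 0.003]
contact_force: [-6.3, 2.9, 8.3]
width: 0.043
```

```bash
python3 - <<'E'
from rel import *
q(-25);manip.get_image('wrist'); q(-25)
E
```

```text
clock 8.23 pos [0.5413 0.0218 0.0452] xaxis deg -106.66 z [-0.0066  0.0014 -1.    ] F [-6.3   2.88  8.34] w 0.043 q [-0.09  0.43  1.86  0.    0.85  1.77]
tcp in press mm [-25.8  -0.3] F press [-6.85  1.01]
clock 8.23 pos [0.5413 0.0218 0.0452] xaxis deg -106.66 z [-0.0066  0.0014 -1.    ] F [-6.3   2.88  8.34] w 0.043 q [-0.09  0.43  1.86  0.    0.85  1.77]
lin mm [-0.3 -0.8 -0.6] rot deg [ 0.39 -0.03 -0.07]
lin mm after rot [-0.3 -0.8 -0.6]
clock 8.28 pos [0.5413 0.0218 0.0452] xaxis deg -106.67 z [-0.0069  0.0014 -1.    ] F [-3.73  1.39  5.86] w 0.0431 q [-0.09  0.43  1.86  0.    0.85  1.77]
tcp in press mm [-25.8  -0.3] F press [-3.96  0.3 ]
clock 8.28 pos [0.5413 0.0218 0.0452] xaxis deg -106.67 z [-0.0069  0.0014 -1.    ] F [-3.73  1.39  5.86] w 0.0431 q [-0.09  0.43  1.86  0.    0.85  1.77]
lin mm [-0.3 -0.8 -0.6] rot deg [ 0.4  -0.03 -0.07]
lin mm after rot [-0.3 -0.8 -0.6]
```

Emit:
send_rows --plan '[{"linear":[0,-0.001,-0.0005],"delta_rot":[0.3,0,0],"fingers":0.03},{"linear":[0,-0.002,0],"delta_rot":[0.1,0,0],"fingers":0.03},{"linear":[0,-0.002,0],"delta_rot":[0,0,0],"fingers":0.03}]'

```text
clock: 8.53
position: [0.5414, 0.0217, 0.0452]
ee_rot: [-0.004, -0.597, 0.802, 0.004]
contact_force: [-5.7, 2.3, 8.2]
width: 0.0431
```

```bash
python3 - <<'E'
from rel import *
q(-25);manip.get_image('wrist'); q(-25)
E
```

```text
clock 8.53 pos [0.5414 0.0217 0.0452] xaxis deg -106.64 z [-0.01    0.0016 -0.9999] F [-5.66  2.31  8.21] w 0.0431 q [-0.09  0.43  1.86  0.    0.86  1.77]
tcp in press mm [-25.7  -0.4] F press [-6.08  0.64]
clock 8.53 pos [0.5414 0.0217 0.0452] xaxis deg -106.64 z [-0.01    0.0016 -0.9999] F [-5.66  2.31  8.21] w 0.0431 q [-0.09  0.43  1.86  0.    0.86  1.77]
lin mm [-0.4 -0.7 -0.6] rot deg [ 0.58 -0.08 -0.04]
lin mm after rot [-0.4 -0.7 -0.6]
clock 8.58 pos [0.5414 0.0217 0.0452] xaxis deg -106.64 z [-0.0103  0.0017 -0.9999] F [-5.48  3.02  7.61] w 0.0433 q [-0.09  0.43  1.86  0.    0.86  1.77]
tcp in press mm [-25.7  -0.4] F press [-6.11  1.38]
clock 8.58 pos [0.5414 0.0217 0.0452] xaxis deg -106.64 z [-0.0103  0.0017 -0.9999] F [-5.48  3.02  7.61] w 0.0433 q [-0.09  0.43  1.86  0.    0.86  1.77]
lin mm [-0.4 -0.7 -0.6] rot deg [ 0.59 -0.08 -0.04]
lin mm after rot [-0.4 -0.7 -0.6]
```

Emit:
send_rows --plan '[{"linear":[0,-0.005,-0.001],"delta_rot":[0.6,0,0],"fingers":0.03},{"linear":[0,-0.005,0],"delta_rot":[0.2,0,0],"fingers":0.03}]'

```text
clock: 8.75
position: [0.5415, 0.0215, 0.0451]
ee_rot: [-0.006, -0.597, 0.802, 0.006]
contact_force: [-11.2, 4.0, 19.5]
width: 0.0434
```

```bash
python3 - <<'E'
from rel import *
q(-25); snap('wrist','w11'); snap('scene','s11'); rectfit('wrist','strip_center',.03);q(-25)
E
```

```text
clock 8.75 pos [0.5415 0.0215 0.0451] xaxis deg -106.63 z [-0.0168  0.0023 -0.9999] F [-11.21   4.02  19.54] w 0.0434 q [-0.09  0.44  1.85  0.    0.87  1.77]
tcp in press mm [-25.6  -0.5] F press [-11.88   0.75]
clock 8.75 pos [0.5415 0.0215 0.0451] xaxis deg -106.63 z [-0.0168  0.0023 -0.9999] F [-11.21   4.02  19.54] w 0.0434 q [-0.09  0.44  1.85  0.    0.87  1.77]
lin mm [-0.5 -0.6 -0.7] rot deg [ 0.96 -0.15 -0.03]
lin mm after rot [-0.5 -0.6 -0.7]
strip_center wrist 0.93 [261. 222. 381. 376.] ctr 545.9 20.0 size 44.7 69.4 long deg -16.27
clock 8.9 pos [0.5415 0.0215 0.0452] xaxis deg -106.63 z [-0.0168  0.0024 -0.9999] F [-9.8   4.29 11.54] w 0.043 q [-0.09  0.44  1.85  0.    0.87  1.77]
tcp in press mm [-25.6  -0.5] F press [-10.6    1.39]
clock 8.9 pos [0.5415 0.0215 0.0452] xaxis deg -106.63 z [-0.0168  0.0024 -0.9999] F [-9.8   4.29 11.54] w 0.043 q [-0.09  0.44  1.85  0.    0.87  1.77]
lin mm [-0.5 -0.5 -0.6] rot deg [ 0.96 -0.15 -0.03]
lin mm after rot [-0.5 -0.6 -0.6]
```

View pics/w11.png

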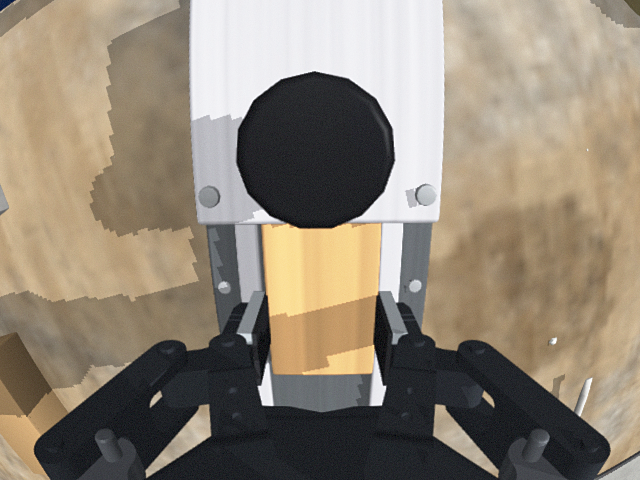

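Only the strip's rear part shows now (px rows 222–376), and the rest is under the hood. Fz rose together with the push, so I'll unload downward and push again to tell stop from friction.

Emit:
send_rows --plan '[{"linear":[0,0.0,-0.002],"delta_rot":[1.0,0,0],"fingers":0.03},{"linear":[0,-0.001,-0.001],"delta_rot":[0.8,0,0],"fingers":0.03}]'

```text
clock: 9.07
position: [0.5409, 0.0217, 0.0477]
ee_rot: [0.002, -0.598, 0.802, -0.006]
contact_force: [-2.7, 1.5, -0.7]
width: 0.0431
```

```bash
python3 - <<'E'
from rel import *
q(-25);manip.get_image('wrist'); q(-25)
E
```

```text
clock 9.07 pos [0.5409 0.0217 0.0477] xaxis deg -106.61 z [ 0.011  -0.0065 -0.9999] F [-2.75  1.51 -0.67] w 0.0431 q [-0.08  0.42  1.87 -0.01  0.84  1.78]
tcp in press mm [-26.2  -0.5] F press [-3.06  0.68]
clock 9.07 pos [0.5409 0.0217 0.0477] xaxis deg -106.61 z [ 0.011  -0.0065 -0.9999] F [-2.75  1.51 -0.67] w 0.0431 q [-0.08  0.42  1.87 -0.01  0.84  1.78]
lin mm [-0.5 -1.2  1.9] rot deg [-0.71 -0.18 -0.01]
lin mm after rot [-0.5 -1.2  1.9]
clock 9.12 pos [0.5408 0.0217 0.0477] xaxis deg -106.6 z [ 0.0116 -0.0067 -0.9999] F [-2.7   1.07 -0.91] w 0.043 q [-0.08  0.42  1.87 -0.01  0.83  1.78]
tcp in press mm [-26.3  -0.5] F press [-2.89  0.28]
clock 9.12 pos [0.5408 0.0217 0.0477] xaxis deg -106.6 z [ 0.0116 -0.0067 -0.9999] F [-2.7   1.07 -0.91] w 0.043 q [-0.08  0.42  1.87 -0.01  0.83  1.78]
lin mm [-0.6 -1.3  1.9] rot deg [-0.75 -0.18  0.  ]
lin mm after rot [-0.5 -1.3  1.9]
```

Emit:
send_rows --plan '[{"linear":[0,-0.003,0],"delta_rot":[0.2,0,0],"fingers":0.03},{"linear":[0,-0.003,0],"delta_rot":[0.2,0,0],"fingers":0.03}]'

```text
clock: 9.28
position: [0.5407, 0.0215, 0.0463]
ee_rot: [0.001, -0.598, 0.802, -0.004]
contact_force: [-6.6, 3.9, 1.6]
width: 0.043
```

```bash
python3 - <<'E'
from rel import *
q(-25);manip.get_image('wrist'); q(-25)
E
```

```text
clock 9.28 pos [0.5407 0.0215 0.0463] xaxis deg -106.58 z [ 0.0064 -0.0062 -1.    ] F [-6.58  3.94  1.6 ] w 0.043 q [-0.09  0.43  1.87 -0.01  0.84  1.78]
tcp in press mm [-26.3  -0.7] F press [-7.42  1.96]
clock 9.28 pos [0.5407 0.0215 0.0463] xaxis deg -106.58 z [ 0.0064 -0.0062 -1.    ] F [-6.58  3.94  1.6 ] w 0.043 q [-0.09  0.43  1.87 -0.01  0.84  1.78]
lin mm [-0.8 -1.3  0.5] rot deg [-0.46 -0.23  0.02]
lin mm after rot [-0.8 -1.3  0.5]
clock 9.33 pos [0.5407 0.0215 0.0461] xaxis deg -106.58 z [ 0.0061 -0.0061 -1.    ] F [-6.4   4.23  2.1 ] w 0.0429 q [-0.09  0.43  1.87 -0.01  0.84  1.78]
tcp in press mm [-26.3  -0.7] F press [-7.33  2.28]
clock 9.33 pos [0.5407 0.0215 0.0461] xaxis deg -106.58 z [ 0.0061 -0.0061 -1.    ] F [-6.4   4.23  2.1 ] w 0.0429 q [-0.09  0.43  1.87 -0.01  0.84  1.78]
lin mm [-0.7 -1.3  0.3] rot deg [-0.43 -0.24  0.02]
lin mm after rot [-0.7 -1.3  0.3]
```

With Fz under 2 N it still resists 7 N without moving, so it is against the stop. Setting down and releasing.

Emit:
send_rows --plan '[{"linear":[0,-0.001,0.0005],"delta_rot":[-0.4,0,0],"fingers":0.03},{"linear":[0,-0.0005,0],"delta_rot":[0,0,0],"fingers":0.06},{"linear":[0,0,0],"delta_rot":[0,0,0],"fingers":0.065},{"linear":[0,0,0],"delta_rot":[0,0,0],"fingers":0.065},{"linear":[0,0,0],"delta_rot":[0,0,0],"fingers":0.065}]'

```text
clock: 9.75
position: [0.5473, 0.0197, 0.0457]
ee_rot: [0.002, -0.598, 0.802, -0.005]
contact_force: [-0.8, -1.1, 0.3]
width: 0.0649
```

```bash
python3 - <<'E'
from rel import *
q(-25); ci=cam('wrist'); snap('wrist','w12')
m=manip.masks_of('strip_center','wrist')[0]['pixels']; ys=np.where(m[:,321])[0]; print(ys.min(),ys.max())
print('strip back x,y',((pix2world('wrist',[[321,ys.max()+.5]],.03,ci)[:,:2]-O)@B*1000)); rectfit('wrist','strip_center',.03)
rectfit('wrist','cap_top',.082)
q(-25)
E
```

```text
clock 9.75 pos [0.5473 0.0197 0.0457] xaxis deg -106.59 z [ 0.0085 -0.006  -0.9999] F [-0.77 -1.07  0.3 ] w 0.0649 q [-0.09  0.43  1.86 -0.01  0.84  1.78]
tcp in press mm [-19.5  -0.6] F press [-0.44 -1.24]
clock 9.75 pos [0.5473 0.0197 0.0457] xaxis deg -106.59 z [ 0.0085 -0.006  -0.9999] F [-0.77 -1.07  0.3 ] w 0.0649 q [-0.09  0.43  1.86 -0.01  0.84  1.78]
lin mm [-0.6  5.5 -0.1] rot deg [-0.57 -0.19  0.02]
lin mm after rot [-0.6  5.5 -0.1]
248 386
strip back x,y [[-55.7834459   -0.19094539]]
strip_center wrist 0.95 [262. 240. 378. 390.] ctr 545.3 19.6 size 45.1 69.2 long deg -16.2
clock 9.95 pos [0.5463 0.02   0.0456] xaxis deg -106.58 z [ 0.0067 -0.0057 -1.    ] F [-0.5  -0.    0.38] w 0.0644 q [-0.09  0.43  1.86 -0.01  0.84  1.78]
tcp in press mm [-20.5  -0.6] F press [-0.48 -0.14]
clock 9.95 pos [0.5463 0.02   0.0456] xaxis deg -106.58 z [ 0.0067 -0.0057 -1.    ] F [-0.5  -0.    0.38] w 0.0644 q [-0.09  0.43  1.86 -0.01  0.84  1.78]
lin mm [-0.6  4.5 -0.2] rot deg [-0.46 -0.2   0.02]
lin mm after rot [-0.6  4.5 -0.2]
```

Released. The strip's back end is at x = -55.8 mm (-55 expected), so it's home. Going up, closing the fingers and heading over the cap.

Emit:
send_rows --plan '[{"linear":[0.0005,0.002,-0.015],"delta_rot":[0,0,0],"fingers":0.065},{"linear":[0,0,-0.03],"delta_rot":[0,0,0],"fingers":0.065},{"linear":[0,0,-0.03],"delta_rot":[0,0,0],"fingers":0.0},{"linear":[0,0,-0.03],"delta_rot":[0,0,0],"fingers":0.0},{"linear":[0,-0.01,0],"delta_rot":[-0.4,0,0],"fingers":0.0},{"linear":[0,-0.02,0],"delta_rot":[0,0,0],"fingers":0.0},{"linear":[0,-0.02,0],"delta_rot":[0,0,0],"fingers":0.0},{"linear":[0,-0.014,0],"delta_rot":[0,0,0],"fingers":0.0},{"linear":[0,0,0],"delta_rot":[0,0,0],"fingers":0.0},{"linear":[0,0,0],"delta_rot":[0,0,0],"fingers":0.0}]' --force 40

```text
clock: 10.78
position: [0.6054, 0.002, 0.1565]
ee_rot: [-0.001, -0.598, 0.802, -0.002]
contact_force: [-1.2, -1.1, -0.7]
width: -0.0002
```

```bash
python3 - <<'E'
from rel import *
q(45,.14); ci=cam('wrist'); snap('wrist','w13'); print(manip.tips_ahead)
for c in('wrist',):
  for n in('cap_top',):
    for r in rectfit(c,n,.082,.2): print('cap press',(np.array(r[:2])/1000-O)@B*1000)
q(45,.14)
E
```

```text
clock 10.78 pos [0.6054 0.002  0.1565] xaxis deg -106.55 z [ 1.e-04 -4.e-03 -1.e+00] F [-1.19 -1.06 -0.68] w -0.0002 q [-0.11  0.39  1.59 -0.    1.16  1.75]
tcp in press mm [41.3 -1.5] F press [-0.85 -1.35]
clock 10.78 pos [0.6054 0.002  0.1565] xaxis deg -106.55 z [ 1.e-04 -4.e-03 -1.e+00] F [-1.19 -1.06 -0.68] w -0.0002 q [-0.11  0.39  1.59 -0.    1.16  1.75]
lin mm [-1.5 -3.7 16.5] rot deg [-0.07 -0.22  0.05]
lin mm after rot [-1.5 -3.7 16.5]
0.025
cap_top wrist 0.84 [287. 228. 347. 292.] ctr 610.1 2.8 size 34.3 35.7 long deg -16.65
cap press [45.48804875  0.62142697]
clock 10.88 pos [0.6048 0.0022 0.1564] xaxis deg -106.55 z [-3.0e-04 -3.9e-03 -1.0e+00] F [-0.11 -0.21  0.46] w -0.0004 q [-0.11  0.39  1.59 -0.    1.16  1.75]
tcp in press mm [40.6 -1.5] F press [-0.05 -0.23]
clock 10.88 pos [0.6048 0.0022 0.1564] xaxis deg -106.55 z [-3.0e-04 -3.9e-03 -1.0e+00] F [-0.11 -0.21  0.46] w -0.0004 q [-0.11  0.39  1.59 -0.    1.16  1.75]
lin mm [-1.5 -4.4 16.4] rot deg [-0.05 -0.22  0.06]
lin mm after rot [-1.5 -4.4 16.4]
```

View pics/w13.png

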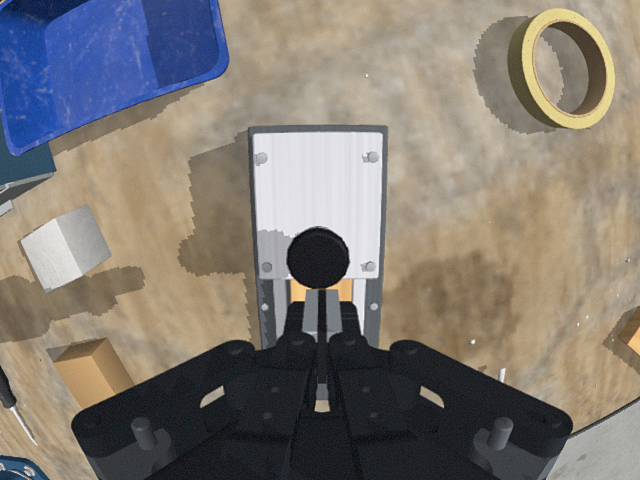

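The cap is at px (318,258), press coordinates (45.5, 0.6), as expected. The fingertips are just behind and above it. Correcting and descending to just above the cap.

Emit:
send_rows --plan '[{"linear":[-0.002,-0.005,0.005],"delta_rot":[0,-0.2,0],"fingers":0.0},{"linear":[0,-0.001,0.012],"delta_rot":[0,0,0],"fingers":0.0},{"linear":[0,0,0.012],"delta_rot":[0,0,0],"fingers":0.0},{"linear":[0,0,0.004],"delta_rot":[0,0,0],"fingers":0.0},{"linear":[0,0,0],"delta_rot":[0,0,0],"fingers":0.0}]'

```text
clock: 11.3
position: [0.6077, 0.0038, 0.1198]
ee_rot: [-0.001, -0.598, 0.801, 0.001]
contact_force: [-0.1, -0.0, -0.2]
width: -0.0001
```

```bash
python3 - <<'E'
from rel import *
manip.get_image('wrist'); q(45.3,.108)
E
```

```text
clock 11.35 pos [0.6075 0.0038 0.1199] xaxis deg -106.49 z [-3.5e-03  5.0e-04 -1.0e+00] F [0.18 0.29 0.78] w 0.0 q [-0.11  0.43  1.63  0.    1.09  1.75]
tcp in press mm [42.8  0.8] F press [0.09 0.33]
clock 11.35 pos [0.6075 0.0038 0.1199] xaxis deg -106.49 z [-3.5e-03  5.0e-04 -1.0e+00] F [0.18 0.29 0.78] w 0.0 q [-0.11  0.43  1.63  0.    1.09  1.75]
lin mm [ 0.8 -2.6 11.9] rot deg [ 0.2  -0.03  0.11]
lin mm after rot [ 0.8 -2.5 11.9]
```

Emit:
send_rows --plan '[{"linear":[0.0005,-0.0025,0.004],"delta_rot":[0.2,0,0],"fingers":0.0},{"linear":[0,0,0.004],"delta_rot":[0,0,0],"fingers":0.0},{"linear":[0,0,0.003],"delta_rot":[0,0,0],"fingers":0.0},{"linear":[0,0,0.002],"delta_rot":[0,0,0],"fingers":0.0},{"linear":[0,0,0],"delta_rot":[0,0,0],"fingers":0.0}]'

```text
clock: 11.77
position: [0.6105, 0.0026, 0.1065]
ee_rot: [0.001, -0.598, 0.801, -0.001]
contact_force: [-0.1, -0.3, 1.2]
width: 0.0001
```

```bash
python3 - <<'E'
from rel import *
q(45.3,.1);manip.get_image('wrist'); q(45.3,.1)
E
```

```text
clock 11.77 pos [0.6105 0.0026 0.1065] xaxis deg -106.48 z [ 1.9e-03 -7.0e-04 -1.0e+00] F [-0.07 -0.29  1.2 ] w 0.0001 q [-0.11  0.44  1.64 -0.    1.05  1.75]
tcp in press mm [45.9  0.5] F press [ 0.01 -0.3 ]
clock 11.77 pos [0.6105 0.0026 0.1065] xaxis deg -106.48 z [ 1.9e-03 -7.0e-04 -1.0e+00] F [-0.07 -0.29  1.2 ] w 0.0001 q [-0.11  0.44  1.64 -0.    1.05  1.75]
lin mm [0.5 0.6 6.5] rot deg [-0.12 -0.01  0.12]
lin mm after rot [0.5 0.6 6.5]
clock 11.82 pos [0.6105 0.0026 0.1068] xaxis deg -106.47 z [ 1.9e-03 -7.0e-04 -1.0e+00] F [-0.1   0.14  1.35] w 0.0001 q [-0.11  0.44  1.64 -0.    1.05  1.75]
tcp in press mm [45.9  0.5] F press [-0.14  0.11]
clock 11.82 pos [0.6105 0.0026 0.1068] xaxis deg -106.47 z [ 1.9e-03 -7.0e-04 -1.0e+00] F [-0.1   0.14  1.35] w 0.0001 q [-0.11  0.44  1.64 -0.    1.05  1.75]
lin mm [0.5 0.6 6.8] rot deg [-0.12 -0.01  0.13]
lin mm after rot [0.5 0.6 6.8]
```

Contact is at z ≈ 0.107. Pressing on straight down to about 8 mm, where the foot should land.

Emit:
send_rows --plan '[{"linear":[0,0,0.003],"delta_rot":[0,0,0],"fingers":0.0},{"linear":[0,0,0.003],"delta_rot":[0,0,0],"fingers":0.0},{"linear":[0,0,0.002],"delta_rot":[0,0,0],"fingers":0.0},{"linear":[0,0,0.001],"delta_rot":[0,0,0],"fingers":0.0}]'

```text
clock: 12.15
position: [0.6106, 0.0026, 0.0988]
ee_rot: [0.001, -0.599, 0.801, -0.001]
contact_force: [-1.5, -0.4, 4.3]
width: 0.0
```

```bash
python3 - <<'E'
from rel import *
q(45.3,.093);manip.get_image('wrist'); q(45.3,.093)
E
```

```text
clock 12.15 pos [0.6106 0.0026 0.0988] xaxis deg -106.47 z [ 3.4e-03 -9.0e-04 -1.0e+00] F [-1.46 -0.39  4.29] w 0.0 q [-0.11  0.45  1.65 -0.    1.03  1.75]
tcp in press mm [46.1  0.5] F press [-1.29 -0.78]
clock 12.15 pos [0.6106 0.0026 0.0988] xaxis deg -106.47 z [ 3.4e-03 -9.0e-04 -1.0e+00] F [-1.46 -0.39  4.29] w 0.0 q [-0.11  0.45  1.65 -0.    1.03  1.75]
lin mm [0.6 0.8 5.8] rot deg [-0.2   0.01  0.13]
lin mm after rot [0.6 0.8 5.8]
clock 12.2 pos [0.6107 0.0026 0.0988] xaxis deg -106.47 z [ 3.4e-03 -9.0e-04 -1.0e+00] F [-0.62 -0.23  4.62] w -0.0001 q [-0.11  0.45  1.65 -0.    1.04  1.75]
tcp in press mm [46.1  0.6] F press [-0.53 -0.39]
clock 12.2 pos [0.6107 0.0026 0.0988] xaxis deg -106.47 z [ 3.4e-03 -9.0e-04 -1.0e+00] F [-0.62 -0.23  4.62] w -0.0001 q [-0.11  0.45  1.65 -0.    1.04  1.75]
lin mm [0.6 0.9 5.8] rot deg [-0.2   0.01  0.13]
lin mm after rot [0.6 0.8 5.8]
```

Emit:
send_rows --plan '[{"linear":[0,0.0005,0.002],"delta_rot":[0,0,0],"fingers":0.0},{"linear":[0,0,0.002],"delta_rot":[0,0,0],"fingers":0.0},{"linear":[0,0,0.001],"delta_rot":[0,0,0],"fingers":0.0}]'

```text
clock: 12.45
position: [0.6107, 0.0026, 0.096]
ee_rot: [0.002, -0.599, 0.801, -0.002]
contact_force: [-2.9, 1.1, 8.7]
width: -0.0002
```

```bash
python3 - <<'E'
from rel import *
q(45.3,.093);manip.get_image('wrist'); q(45.3,.093)
E
```

```text
clock 12.45 pos [0.6107 0.0026 0.096 ] xaxis deg -106.46 z [ 0.0054 -0.0014 -1.    ] F [-2.94  1.1   8.72] w -0.0002 q [-0.11  0.45  1.66 -0.    1.03  1.75]
tcp in press mm [46.1  0.5] F press [-3.13  0.24]
clock 12.45 pos [0.6107 0.0026 0.096 ] xaxis deg -106.46 z [ 0.0054 -0.0014 -1.    ] F [-2.94  1.1   8.72] w -0.0002 q [-0.11  0.45  1.66 -0.    1.03  1.75]
lin mm [0.5 0.9 3. ] rot deg [-0.32  0.01  0.14]
lin mm after rot [0.6 0.8 3. ]
clock 12.5 pos [0.6107 0.0026 0.0961] xaxis deg -106.46 z [ 0.0054 -0.0014 -1.    ] F [-3.02 -0.81  7.85] w -0.0001 q [-0.11  0.45  1.66 -0.    1.03  1.75]
tcp in press mm [46.1  0.6] F press [-2.67 -1.62]
clock 12.5 pos [0.6107 0.0026 0.0961] xaxis deg -106.46 z [ 0.0054 -0.0014 -1.    ] F [-3.02 -0.81  7.85] w -0.0001 q [-0.11  0.45  1.66 -0.    1.03  1.75]
lin mm [0.6 0.8 3.1] rot deg [-0.32  0.01  0.14]
lin mm after rot [0.6 0.8 3.1]
```

Emit:
send_rows --plan '[{"linear":[0,0,0.0025],"delta_rot":[-0.3,0,0],"fingers":0.0},{"linear":[0,0,0.0025],"delta_rot":[0,0,0],"fingers":0.0},{"linear":[0,0,0.0025],"delta_rot":[0,0,0],"fingers":0.0}]'

```text
clock: 12.75
position: [0.6108, 0.0026, 0.0927]
ee_rot: [0.001, -0.599, 0.801, -0.001]
contact_force: [-3.8, 0.3, 12.1]
width: -0.0001
```

```bash
python3 - <<'E'
from rel import *
for _ in range(3): manip.get_image('wrist'); tool()
q(45.3,.093)
E
```

```text
clock 12.8 pos [0.6108 0.0026 0.0926] xaxis deg -106.45 z [ 2.4e-03 -3.0e-04 -1.0e+00] F [-2.49  0.61 13.01] w 0.0 q [-0.11  0.46  1.66 -0.    1.02  1.75]
clock 12.85 pos [0.6108 0.0026 0.0928] xaxis deg -106.44 z [ 2.4e-03 -4.0e-04 -1.0e+00] F [-4.21  0.65 12.35] w 0.0001 q [-0.11  0.46  1.66 -0.    1.02  1.75]
clock 12.9 pos [0.6108 0.0026 0.0929] xaxis deg -106.45 z [ 2.5e-03 -4.0e-04 -1.0e+00] F [-3.68  0.19 11.26] w 0.0001 q [-0.11  0.46  1.66 -0.    1.02  1.75]
clock 12.9 pos [0.6108 0.0026 0.0929] xaxis deg -106.45 z [ 2.5e-03 -4.0e-04 -1.0e+00] F [-3.68  0.19 11.26] w 0.0001 q [-0.11  0.46  1.66 -0.    1.02  1.75]
tcp in press mm [46.3  0.6] F press [-3.59 -0.84]
clock 12.9 pos [0.6108 0.0026 0.0929] xaxis deg -106.45 z [ 2.5e-03 -4.0e-04 -1.0e+00] F [-3.68  0.19 11.26] w 0.0001 q [-0.11  0.46  1.66 -0.    1.02  1.75]
lin mm [ 0.6  1.  -0.1] rot deg [-0.15  0.02  0.15]
lin mm after rot [ 0.6  1.  -0.1]
```

```bash
python3 - <<'E'
from rel import *
snap('scene','fin')
F=[]
for _ in range(8): manip.get_image('top'); s=manip.get_state(); F.append([*s['contact_force'],s['position'][2]])
print(np.round(np.mean(F,0),4),np.round(np.std(F,0),4), np.round(F[-1],3))
for n,z in(('strip_center',.02),('sander',.035),('weight',.05),('tape',.025)): rectfit('top',n,z)
E
```

```text
[-3.956   0.3831 11.7685  0.093 ] [0.4711 0.4663 0.3662 0.    ] [-4.415  0.042 12.332  0.093]
strip_center top 0.72 [417. 291. 472. 345.] ctr 353.1 -348.3 size 144.7 56.2 long deg 39.1
weight top 0.59 [205. 183. 228. 208.] ctr 652.5 203.8 size 61.9 57.0 long deg 2.08
tape top 0.67 [367. 168. 408. 207.] ctr 679.8 -222.0 size 95.1 102.4 long deg -34.43
```

View pics/fin.png

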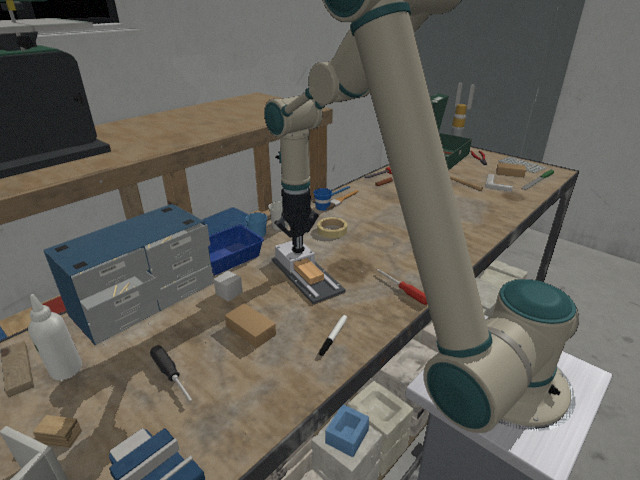

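The final view shows the fingers on the cap at px (297,245), the strip projecting from under the hood at (310,270), and the sander, weight and tape in place. The push is steady at 11.8 N with 14 mm of travel. Handing in.

```bash
python3 -c "
from rig import manip
print(manip.sign_off())"
```

```text
the job is handed in; nothing more can be done
None
```

The strip is in the press against the stop, and the job was handed in with the shut fingers still holding the cap down at about 12 N. It took about 13.5 s on the robot's clock.

- **Strip:** I took the farther of the two look-alikes (0.58 m from the base against 0.50 m) and laid it between the rails. I slid it in until it resisted about 7 N without moving, with almost no downward load. Its back end then measured x = -55.8 mm against -55 mm expected, which is within the camera error.
- **Cap:** The last checks read a mean downward push of 11.8 N (last reading 12.3 N), steady over 0.4 s. Travel was about 14 mm from first contact, so the pressure spring is about half squeezed and was never bottomed.
- **Bystanders:** In the last top picture the tape, the weight and the other strip measured where they were at the start. The network did not report the sander in that picture, but the scene picture shows it undisturbed.
- **Not as intended:** A sideways force of about 4 N remained on the fingers along the press's -x, so the push is not perfectly vertical. The tool tilt was only about 0.15°.

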